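# Drive a stuck lens spacer out of its holder on to a catch

## Robot

A 7-joint arm with a two-finger parallel gripper is mounted at the origin on the work surface. World frame = base frame: x ahead of the robot, y to its left, z up, the work surface at z = 0. Lengths are in m, angles in rad, forces in N, time in s.
With the tool pointing down it reaches from about 0.425 to 0.8 m from the base axis. Payload 8.3 kg.
Tool frame: the origin (TCP) lies at the very end of the fingers, on their centre line; the grasp point (between the pads) lies 19 mm behind it (grasp_offset is the distance from the TCP to the grasp point, in m); z points along the fingers, y is the direction in which the jaws open and shut (so a half turn about z gives the same grasp; the last joint's range is limited). The gripper opens to 85 mm and grips with 20 to 120 N. Pads are 22 mm wide; open, the fingers measure 114 mm over their backs; the gripper's body (76 mm by 85 mm) begins 54 mm behind the grasp point. The pads swing forward as they close: fully open they stand 13 mm farther back than shut.
Start: joints at [1.093, 0.383, 0.016, 1.37, -0.006, 1.388, -0.046], TCP at [0.252, -0.572, 0.231] pointing down, gripper open.
Joint ranges: [-2.95, 2.95], [-0.25, 2.06], [-1.52, 1.56], [0.18, 2.33], [-1.44, 4.58], [0.02, 2.06], [-3.01, 3.01]. Speed limits (rad/s): [2.39, 2.39, 3.01, 3.01, 3.14, 3.14, 3.14].

## Interface

Orientations are given as [roll, pitch, yaw] about the fixed x, y, z axes, in that order (R = Rz(yaw) Ry(pitch) Rx(roll)).
In Python, from rig import get_obs, snapshot, sign_off, grasp_offset gives the robot as it stands. The module is installed in compiled form; this text tells all that it offers.
- The arm moves only by the tool apply_moves, never from a script. Its arguments are lists of equal length, an entry for each row: "claw": the closure, from -1 (fully open) to 1 (shut); "slide": the shift along the tool's x, y, z normalised to -1 to 1, where 1 is 0.5 m, a list of three; "rotation": the turn, a rotation vector about the tool's x, y, z normalised to -1 to 1, where 1 is 180 degrees, a list of three. In form: {"claw": [claw, ...], "slide": [[x, y, z], ...], "rotation": [[wx, wy, wz], ...]}. A call has 1 to 10 rows; each row is the pose to reach, as a shift and turn from the pose commanded when the call began, along the tool's axes at that moment, turning the shorter way round; what a row does not reach only later rows make up. A row lasts 1/8 s, in which the tool goes at most 62.5 mm and 10.7 degrees, less where a joint would pass 70% of its speed; a pose out of reach is approached as far as the arm can. A call with a number of a shift or a turn outside -1 to 1 is refused whole. A call with a gripper value outside its range is refused whole. The fingers move at their own pace and stop on an object; "newtons" is the grip in N (left out, the last holds). Time passes only in rows, so rows that repeat a pose let the fingers close. It gives the time, the measured TCP pose, the force and the opening at its end, in the units of the state.
- get_obs(): the state, without advancing time (a new reading comes with each control period).
- snapshot(name): name is "scene" or "side" or "wrist"; returns a dict with "color" (400x640x3 uint8, red, green, blue), "z_map" (400x640 float32, m along the optical axis (not along the pixel's ray), 0 where there is no reading), "mtx" (3x3 intrinsics, pixels), "position" and "orientation" of the camera in the world. Camera axes: x right, y down, z forward; pixel columns grow to the right and rows downward; lengths in m; the calibration is good to about 2 mm. The wrist camera is an equidistant fisheye: a pixel r from the principal point sees the ray r / f radians off the axis. A picture is of the moment at which its call begins.
- sign_off(): hands the job in, once; it reports no verdict.
The state is a dict: "t": time; "qpos": joint angles; "joint_vel": joint speeds; "effort": joint torques, N m; "eef_pos": TCP position; "ee_rot": TCP orientation; "wrist_force": force on the tool from outside, world axes, zero at the start; "moment": the same for the moment, N m; "width": opening from 0.0 (shut) to 1.0 (fully open).
Only numpy, scipy, OpenCV 4.12 (cv2) and the standard library are available. Lean on these libraries where they do the work, as an engineer would, in place of code of your own. Each camera call takes 0.05 s, during which the arm holds its last target. There are 200 camera calls.

## Task

Take the plain blue-handled drift from its stand and, from above, push the brass spacer that is stuck in the bore of the blue lens holder right out at the bottom and on down between the spring leaves until you feel it land on the rubber-topped catch, whose height is set differently each time. Work by feel and gently: press it on to the catch with about 5 to 15 N (over 18 N damages it), and never press on the holder itself with more than 20 N. Then put the blue drift back upright in the stand, and leave the orange flanged drift and the other things on the table alone.

Things in the scene. Friction and masses are not known exactly. Their poses are not given: they have to be found in the camera images.
- holder: Fixed lens holder: blue block 80 x 98 x 40 mm with a vertical through bore, on two aluminium cheeks (at its +y and -y sides, 58 mm high) over a foot 90 x 110 x 12 mm. The window under the block is open to +x and -x. Origin: centre of the foot's underside, on the bore axis; z up. Block from 70 to 110 mm above the table.
- bore_top (a point): Centre of the upper mouth of the bore, 110 mm above the table; bore 31.5 mm in diameter with a 1.5 mm chamfer at the mouth.
- bore_bottom (a point): Centre of the bore's lower mouth, 70 mm above the table. Four upright steel spring leaves, from inside the bore down to 26 mm above the table, grip the spacer from four sides all the way: 6 to 14 N of push slides it, steadily, and it stays where it is left.
- spacer: Brass spacer, a cylinder 30 mm in diameter and 22 mm high with a dark recess, stuck upright in the bore at a depth that varies: its top 7 to 15 mm below the bore's upper mouth. Origin: centre of its underside. About 60 g.
- drift: Drift, 160 g: plain aluminium rod 28.4 mm in diameter, 74 mm long, flat lower end with 1 mm chamfer; above it a blue square handle 28 x 28 x 56 mm (sides along the body's x and y, at first the stand's). Origin: centre of the lower end face; z up the rod. Stands in one of the stand's sockets, its lower end 10 mm above the table.
- drift_grip (a point): Middle of the blue handle, on the drift's axis, 102 mm above its lower end; handle reaches from 74 to 130 mm above the lower end.
- flanged_drift: Another drift, with an orange handle of the same size and a flange 42 mm in diameter starting 36 mm above its lower end, so it cannot reach through the bore; stands in the other socket. Not to be used. Origin: centre of its lower end.
- stand: Fixed grey stand, a block 75 x 180 x 40 mm with two round sockets 33 mm in diameter and 30 mm deep (floor 10 mm above the table), 50 mm to either side of its centre along its y axis. Origin: centre of its underside.
- stand_hole0 (a point): Centre of the mouth of the socket on the stand's -y side, 40 mm above the table.
- stand_hole1 (a point): Centre of the mouth of the socket on the stand's +y side, 40 mm above the table.
- water_bottle: Bystander: clear bottle with blue cap, 68 mm in diameter, 210 mm high. Origin: centre of its underside.
- lens_tube: Bystander: black lens tube, 52 mm in diameter, 85 mm high, upright. Origin: centre of its underside.
- cleaner_jar: Bystander: amber jar with white lid, 60 mm in diameter, 75 mm high. Origin: centre of its underside.
- screwdriver: Bystander: yellow screwdriver lying on the table. Origin: on its underside, near its middle.
- catch: Base of the catch, a black disc 40 mm across and 8 mm high on the foot under the bore; origin: centre of its underside, 12 mm above the table. It carries a clamped brass post with a sprung rubber pad (24 mm across, gives 1 mm per 30 N). The pad's top lies 25 to 45 mm above the table, set differently each time and not measured: feel for it (the push then rises above the sliding resistance).
- ring_a: Bystander: loose brass ring, 42 mm across, 10 mm high, in the white spares tray. Origin: centre of its underside.
- ring_b: Bystander: loose dark steel ring, 48 mm across, 8 mm high, in the white spares tray. Origin: centre of its underside.

How it is judged:
By the outcome, as a careful person would: the job done as asked, in the order asked, and still so for the second after the job is handed in, with the robot touching nothing.
It also fails if it takes over 72 s, if anything falls off the work surface, if the arm or the gripper's body presses on something with over 40 N, if the wrist force passes 120 N, or if a joint passes its speed limit or range.

## Working session

There is one attempt and no reset: what is moved stays moved. The work goes in short steps, Python scripts to look and compute and a tool call to move; the robot and the scene stay as the last step left them, time stands still between calls to the robot, and variables do not carry over. Pictures are saved under pics/ and viewed, about 8 in all and at most 12, crops included, and the job is handed in when it is done.

Besides the shell and the picture viewer there is one more tool, called after ">>>" as name(argument=value, ...) on one line, values as JSON. apply_moves: Moves the arm, as the interface text tells. Scaled input: -1 to 1 covers 0.5 m each way for a shift and 180 degrees each way for a turn. Its arguments: {"type":"object","properties":{"claw":{"type":"array","items":{"type":"number"}},"slide":{"type":"array","items":{"type":"array","items":{"type":"number"}}},"rotation":{"type":"array","items":{"type":"array","items":{"type":"number"}}},"newtons":{"type":"number"}},"required":["claw","slide","rotation"]}

```bash
mkdir -p pics; cat > h.py <<'E'
import numpy as np, cv2
from rig import get_obs, snapshot, sign_off, grasp_offset
from scipy.spatial.transform import Rotation as R
def rot(o):
    o=np.asarray(o,float)
    if o.shape==(3,3): return o
    return R.from_euler('xyz',o).as_matrix() if o.size==3 else R.from_quat(o).as_matrix()
def cloud(s):
    z=s['z_map'];K=s['mtx'];v,u=np.mgrid[:z.shape[0],:z.shape[1]]
    p=np.stack([(u-K[0,2])/K[0,0]*z,(v-K[1,2])/K[1,1]*z,z],-1)
    P=p@rot(s['orientation']).T+s['position'];P[z==0]=np.nan
    return P
E
python3 - <<'E'
from h import *
o=get_obs();print({k:np.round(v,3) for k,v in o.items()},grasp_offset)
ims=[]
for n in('scene','side','wrist'):
    s=snapshot(n);print(n,s['position'],s['orientation'],s['mtx'].round(1).tolist())
    np.savez(f'{n}.npz',**s);cv2.imwrite(f'pics/{n}0.png',s['color'][:,:,::-1])
E
```

```text
{'t': np.float64(0.0), 'qpos': array([ 1.093,  0.384,  0.016,  1.371, -0.006,  1.388, -0.047]), 'joint_vel': array([-0.   ,  0.002,  0.   ,  0.   , -0.   ,  0.001, -0.001]), 'effort': array([-1.0000e-03, -6.2758e+01,  8.4400e-01, -3.7182e+01,  1.6000e-02,
        1.4000e-02, -0.0000e+00]), 'eef_pos': array([ 0.252, -0.571,  0.23 ]), 'ee_rot': array([-3.14 ,  0.   ,  0.415]), 'wrist_force': array([ 0.217, -0.012,  0.152]), 'moment': array([ 0.02 ,  0.011, -0.006]), 'width': np.float64(1.001)} 0.0187
scene [ 0.98397724 -0.67955896  0.58240471] [-2.17017677 -0.00767194  0.58250953] [[377.7, 0.0, 317.5], [0.0, 377.7, 200.4], [0.0, 0.0, 1.0]]
side [-0.03721576  0.92013842  1.18588711] [-2.32232703  0.00769316 -2.58960212] [[495.7, 0.0, 325.7], [0.0, 495.7, 192.2], [0.0, 0.0, 1.0]]
wrist [ 0.31511921 -0.54431257  0.3715144 ] [ 2.86826098e+00  1.64401192e-03 -1.15533939e+00] [[309.7, 0.0, 321.5], [0.0, 309.7, 202.1], [0.0, 0.0, 1.0]]
```

View pics/scene0.png

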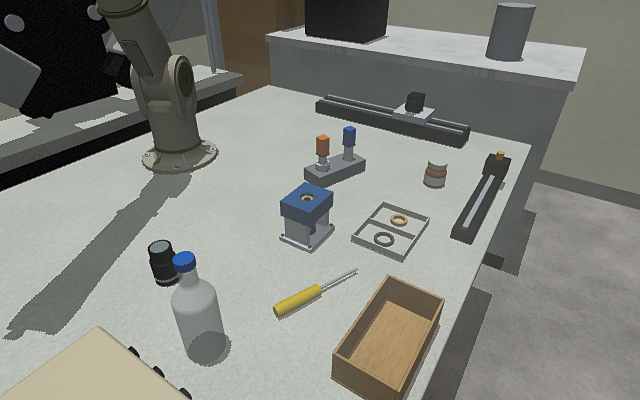

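View pics/side0.png

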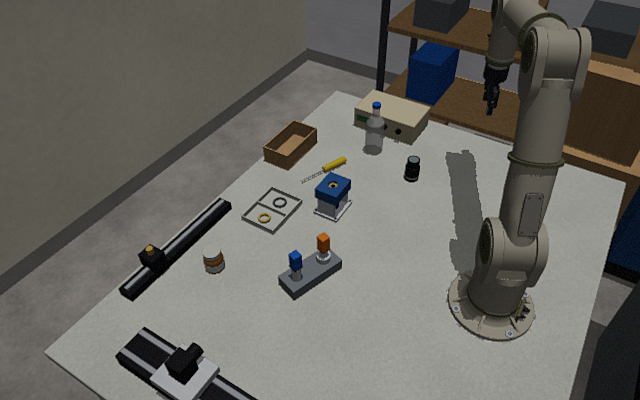

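The scene view shows the holder at (306,200), the blue drift at (349,137) and the orange one at (323,145). The side view shows the holder at (333,186), the blue drift at (295,260) and the orange one at (323,243).

```bash
python3 - <<'E'
from h import *
for n in('scene','side'):
    s=dict(np.load(n+'.npz'));P=cloud(s)
    h=cv2.cvtColor(s['color'],cv2.COLOR_RGB2HSV)
    blue=(abs(h[...,0].astype(int)-110)<15)&(h[...,1]>130)&(h[...,2]>50)
    orange=(h[...,0]<14)&(h[...,1]>140)&(h[...,2]>90)
    z=P[...,2];r=(P[...,0]>.3)&(P[...,0]<.8)&(abs(P[...,1])<.5)
    def rep(t,m):
        q=P[m&r][:,:2].astype(np.float32)
        if len(q)<6: print(n,t,len(q));return
        print(n,t,len(q),'med z',np.median(z[m&r]).round(4),'mean',q.mean(0).round(4),'rect',np.round(cv2.minAreaRect(q)[0],4),np.round(cv2.minAreaRect(q)[1],4),round(cv2.minAreaRect(q)[2],1))
    hold=blue&(abs(z-.11)<.004); rep('holdertop',hold)
    rep('handletop',blue&(abs(z-.14)<.004)); rep('handleall',blue&(z>.085)&(z<.137)&~(abs(z-.11)<.0))
    rep('orangetop',orange&(abs(z-.14)<.004))
    rep('orange all',orange&(z>.085))
    hsvgrey=(h[...,1]<70)
    c=np.nanmedian(P[orange&r&(z>.09)],0)
    near=np.hypot(P[...,0]-c[0],P[...,1]-c[1])<.17
    rep('standtop',near&(abs(z-.04)<.004)&hsvgrey)
E
```

```text
scene holdertop 131 med z 0.1101 mean [ 0.5743 -0.0818] rect [0.5578 0.0378] [0.089  0.3741] 8.0
scene handletop 35 med z 0.1397 mean [0.5033 0.2248] rect [0.5033 0.2258] [0.0253 0.0258] 66.8
scene handleall 134 med z 0.1101 mean [ 0.5725 -0.075 ] rect [0.5568 0.0433] [0.0892 0.3855] 8.1
scene orangetop 10 med z 0.139 mean [0.4729 0.1241] rect [0.474  0.1242] [0.0306 0.0159] 26.4
scene orange all 10 med z 0.139 mean [0.4729 0.1241] rect [0.474  0.1242] [0.0306 0.0159] 26.4
scene standtop 610 med z 0.0399 mean [0.4918 0.1698] rect [0.4862 0.1788] [0.1819 0.0794] 72.2
side holdertop 407 med z 0.1113 mean [ 0.5687 -0.0795] rect [0.5528 0.0492] [0.0906 0.4086] 8.2
side handletop 66 med z 0.1407 mean [0.4977 0.2276] rect [0.4982 0.2279] [0.0267 0.0279] 71.8
side handleall 552 med z 0.1118 mean [ 0.5586 -0.0405] rect [0.5523 0.0492] [0.0908 0.4088] 8.3
side orangetop 9 med z 0.1411 mean [0.4673 0.1417] rect [0.4635 0.1411] [0.031  0.0158] 26.9
side orange all 9 med z 0.1411 mean [0.4673 0.1417] rect [0.4635 0.1411] [0.031  0.0158] 26.9
side standtop 834 med z 0.0406 mean [0.48   0.1931] rect [0.4838 0.1808] [0.1812 0.0805] 71.2
```

>>> apply_moves(claw=[-1,-1,-1,-1,-1,-1,-1,-1,-1,-1], slide=[[0,0,-0.12],[0,0,-0.2],[0.97,-0.6,-0.2],[0.97,-0.6,-0.2],[0.97,-0.6,-0.2],[0.97,-0.6,-0.2],[0.97,-0.6,-0.2],[0.97,-0.6,-0.2],[0.97,-0.6,-0.2],[0.97,-0.6,-0.2]], rotation=[[0,0,0],[0,0,0],[0,0,-0.268],[0,0,-0.268],[0,0,-0.268],[0,0,-0.268],[0,0,-0.268],[0,0,-0.268],[0,0,-0.268],[0,0,-0.268]])

```text
t: 1.4
eef_pos: [0.5357, -0.1582, 0.3312]
ee_rot: [-3.142, 0.0, 1.256]
wrist_force: [0.3, -0.8, -0.4]
width: 1.001
```

```bash
cat >> h.py <<'E'
def go(target,yaw=None):
    """slide/rotation numbers to reach world TCP target (tool down)"""
    o=get_obs();M=rot(o['ee_rot']);print('slide',(M.T@(np.array(target)-o['eef_pos'])/.5).round(4))
    if yaw is not None: print('rot',(R.from_matrix(M.T@(R.from_euler('xyz',[np.pi,0,yaw]).as_matrix())).as_rotvec()/np.pi).round(4))
    return o
E
python3 - <<'E'
from h import *
o=go([.575,-.10,.28],np.radians(72));print(o['t'],o['eef_pos'],o['ee_rot'])
E
```

```text
slide [0.1351 0.0387 0.1025]
rot [-0.      0.     -0.0001]
1.4 [ 0.53572362 -0.1582372   0.3312394 ] [-3.14155503e+00  1.38062674e-04  1.25626887e+00]
```

>>> apply_moves(claw=[-1,-1,-1], slide=[[0.135,0.04,0.1],[0.135,0.04,0.1],[0.135,0.04,0.1]], rotation=[[0,0,0],[0,0,0],[0,0,0]])

```text
t: 1.78
eef_pos: [0.5745, -0.1009, 0.2798]
ee_rot: [-3.138, 0.0, 1.259]
wrist_force: [-1.0, -0.6, 0.1]
width: 0.997
```

```bash
python3 - <<'E'
from h import *
s=snapshot('wrist');np.savez('w1.npz',**s);cv2.imwrite('pics/w1.png',s['color'][:,:,::-1])
print(get_obs()['eef_pos'],s['position'],s['orientation'])
E
```

```text
[ 0.57452411 -0.10287499  0.28120497] [ 0.59644598 -0.03581222  0.42098145] [ 2.86770386e+00  2.13447579e-03 -3.11038698e-01]
```

View pics/w1.png

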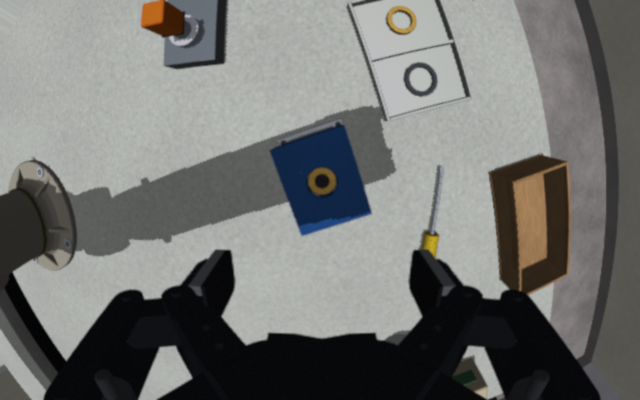

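The holder's top is centred near (321,180), with the brass spacer in its bore.

```bash
cat >> h.py <<'E'
def wray(s,uv,z):
    K=s['mtx'];uv=np.atleast_2d(np.asarray(uv,float));d=(uv-[K[0,2],K[1,2]])/K[0,0]
    r=np.linalg.norm(d,axis=1,keepdims=True);r[r==0]=1e-9
    D=np.hstack([d/r*np.sin(r),np.cos(r)])@rot(s['orientation']).T
    return s['position']+D*((z-s['position'][2])/D[:,2:])
def hole(s,m,z,c):
    """m: mask of the surrounding surface; non-mask blob containing pixel c -> circle on plane z"""
    n,l=cv2.connectedComponents((~m).astype(np.uint8));k=(l==l[c[1],c[0]]).astype(np.uint8)
    q=max(cv2.findContours(k,cv2.RETR_EXTERNAL,cv2.CHAIN_APPROX_NONE)[0],key=cv2.contourArea)[:,0]
    W=wray(s,q,z)[:,:2].astype(np.float32)
    return cv2.fitEllipse(W),cv2.minEnclosingCircle(W)
def pix(s,p):
    d=(np.asarray(p)-s['position'])@rot(s['orientation']);t=np.arctan2(np.hypot(d[0],d[1]),d[2])
    return s['mtx'][:2,2]+s['mtx'][0,0]*t*d[:2]/np.hypot(d[0],d[1])
E
python3 - <<'E'
from h import *
s=dict(np.load('w1.npz'));h=cv2.cvtColor(s['color'],cv2.COLOR_RGB2HSV)
blue=(abs(h[...,0].astype(int)-110)<20)&(h[...,1]>90)
print(h[180,300:345].tolist())
print(hole(s,blue,.11,(321,180)))
n,l=cv2.connectedComponents(blue.astype(np.uint8));L=l[180,300]
q=wray(s,np.argwhere(l==L)[:,::-1],.11)[:,:2].astype(np.float32);print(cv2.minAreaRect(q))
E
```

```text
[[108, 196, 69], [108, 195, 68], [108, 192, 69], [108, 188, 69], [109, 191, 68], [108, 187, 64], [109, 183, 53], [135, 25, 41], [20, 136, 77], [20, 160, 102], [21, 162, 107], [20, 163, 108], [20, 161, 109], [21, 161, 106], [20, 152, 87], [20, 125, 47], [90, 13, 20], [120, 27, 19], [130, 36, 21], [120, 35, 22], [113, 51, 20], [130, 38, 20], [128, 46, 22], [120, 36, 21], [120, 51, 20], [120, 36, 21], [120, 36, 21], [135, 24, 21], [17, 105, 39], [20, 148, 74], [20, 156, 98], [21, 160, 107], [21, 164, 109], [21, 159, 109], [20, 159, 104], [20, 139, 81], [10, 33, 46], [109, 158, 50], [108, 196, 60], [108, 197, 66], [108, 195, 68], [108, 192, 69], [108, 196, 69], [108, 192, 69], [108, 196, 69]]
(((0.5760322213172913, -0.09747389703989029), (0.029829535633325577, 0.030300799757242203), 83.3031234741211), ((0.5760698914527893, -0.09776008129119873), 0.01572341099381447))
((0.5756782293319702, -0.0976327434182167), (0.07870227843523026, 0.09851629287004471), 0.7845687866210938)
```

```bash
python3 - <<'E'
from h import *
go([.5,.228,.28],np.radians(72))
E
```

```text
slide [ 0.5832 -0.3464  0.0023]
rot [-0.0003  0.0002 -0.0001]
```

>>> apply_moves(claw=[-1,-1,-1,-1,-1,-1,-1,-1], slide=[[0.583,-0.346,0],[0.583,-0.346,0],[0.583,-0.346,0],[0.583,-0.346,0],[0.583,-0.346,0],[0.583,-0.346,0],[0.583,-0.346,0],[0.583,-0.346,0]], rotation=[[0,0,0],[0,0,0],[0,0,0],[0,0,0],[0,0,0],[0,0,0],[0,0,0],[0,0,0]])

```text
t: 2.82
eef_pos: [0.5018, 0.2261, 0.2821]
ee_rot: [3.14, 0.0, 1.253]
wrist_force: [-0.5, -0.0, -0.3]
width: 0.996
```

```bash
python3 - <<'E'
from h import *
s=snapshot('wrist');np.savez('w2.npz',**s)
im=cv2.cvtColor(s['color'],cv2.COLOR_RGB2BGR)
o=get_obs();print(o['eef_pos'],o['ee_rot'],o['wrist_force'])
h=cv2.cvtColor(s['color'],cv2.COLOR_RGB2HSV)
blue=(abs(h[...,0].astype(int)-110)<15)&(h[...,1]>130)&(h[...,2]>40)
n,l,st,c=cv2.connectedComponentsWithStats(blue.astype(np.uint8))
for i in range(1,n):
    if st[i,4]>150: print(st[i],c[i],h[l==i].mean(0))
print(pix(s,[.5,.228,.14]))
cv2.imwrite('pics/w2.png',im)
cv2.imwrite('pics/w2c.png',cv2.resize(im[60:300,170:490],None,fx=2.5,fy=2.5))
E
```

```text
[0.50181436 0.22599814 0.28191877] [3.14008656e+00 4.15138140e-04 1.25232849e+00] [-0.81385677 -0.3506233   0.11267557]
[ 304  168   29   36 1006] [318.1500994  185.86779324] [109.69085487 205.11928429  79.38866799]
[317.88744024 189.58551008]
```

View pics/w2c.png

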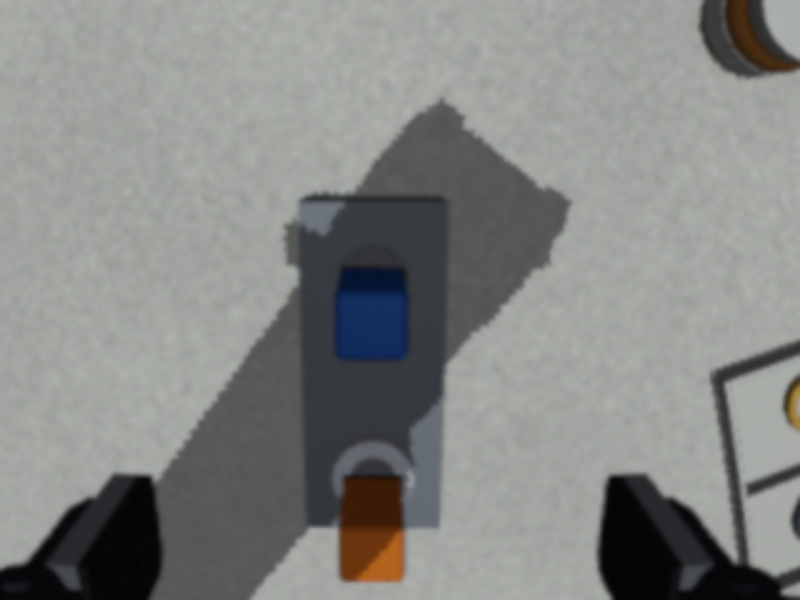

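The handle's top is centred at about (318.5,190) in full-image pixels and squared to the tool, matching the prediction (318,190) to within 1 mm.

```bash
python3 - <<'E'
from h import *
o=go([.5,.228,.0933],np.radians(71.8));print(o['eef_pos'])
E
```

```text
slide [ 0.0028 -0.0053  0.3772]
rot [ 0.0005  0.0001 -0.0003]
[0.50181436 0.22599814 0.28191877]
```

>>> apply_moves(claw=[-1,-1,-1,-1], slide=[[0,0,0.1],[0,0,0.2],[0,0,0.2],[0,0,0.2]], rotation=[[0,0,0],[0,0,0],[0,0,0],[0,0,0]])

```text
t: 3.38
eef_pos: [0.5018, 0.2283, 0.1835]
ee_rot: [3.14, -0.001, 1.255]
wrist_force: [0.6, 0.0, 1.4]
width: 0.996
```

```bash
python3 - <<'E'
from h import *
o=go([.5,.228,.0933],np.radians(71.8));print(o['eef_pos'])
E
```

```text
slide [-0.0019 -0.0035  0.1803]
rot [ 0.0006 -0.0005  0.0006]
[0.5017642  0.22829139 0.18347446]
```

>>> apply_moves(claw=[-1,-1,-1,0.5,1,1,1,1,1], slide=[[-0.002,-0.0035,0.1],[-0.002,-0.0035,0.18],[-0.002,-0.0035,0.18],[-0.002,-0.0035,0.18],[-0.002,-0.0035,0.18],[-0.002,-0.0035,0.18],[-0.002,-0.0035,0.18],[-0.002,-0.0035,0.18],[-0.002,-0.0035,0.18]], rotation=[[0,0,0],[0,0,0],[0,0,0],[0,0,0],[0,0,0],[0,0,0],[0,0,0],[0,0,0],[0,0,0]], newtons=60)

```text
t: 4.5
eef_pos: [0.4994, 0.2288, 0.0928]
ee_rot: [3.14, -0.001, 1.257]
wrist_force: [-0.1, -0.5, 7.1]
width: 0.319
```

```bash
python3 - <<'E'
from h import *
o=go([.5,.228,.0933],np.radians(71.8));print({k:np.round(o[k],4) for k in('t','eef_pos','ee_rot','wrist_force','moment','width')})
E
```

```text
slide [-0.0011  0.0017 -0.0011]
rot [ 0.0006 -0.0004  0.0011]
{'t': np.float64(4.5), 'eef_pos': array([0.4994, 0.2288, 0.0928]), 'ee_rot': array([ 3.1396e+00, -1.4000e-03,  1.2566e+00]), 'wrist_force': array([-0.07  , -0.4768,  7.1217]), 'moment': array([-0.1754,  0.095 , -0.0003]), 'width': np.float64(0.3193)}
```

>>> apply_moves(claw=[1,1,1,1,1], slide=[[0,0,-0.05],[0,0,-0.15],[0,0,-0.25],[0,0,-0.33],[0,0,-0.33]], rotation=[[0,0,0],[0,0,0],[0,0,0],[0,0,0],[0,0,0]])

```text
t: 5.12
eef_pos: [0.4997, 0.2295, 0.26]
ee_rot: [3.137, -0.004, 1.257]
wrist_force: [-0.1, 0.7, -1.9]
width: 0.318
```

```bash
python3 - <<'E'
from h import *
o=go([.576,-.0976,.24],np.radians(71.8));print({k:np.round(o[k],4) for k in('t','eef_pos','ee_rot','wrist_force','moment','width')})
E
```

```text
slide [-0.5752  0.3469  0.0394]
rot [ 0.0016 -0.0013  0.0012]
{'t': np.float64(5.125), 'eef_pos': array([0.4997, 0.2295, 0.26  ]), 'ee_rot': array([ 3.1367, -0.004 ,  1.257 ]), 'wrist_force': array([-0.0804,  0.6926, -1.9103]), 'moment': array([ 0.046 , -0.0177,  0.0409]), 'width': np.float64(0.3182)}
```

>>> apply_moves(claw=[1,1,1,1,1,1,1,1,1], slide=[[-0.575,0.347,0],[-0.575,0.347,0],[-0.575,0.347,0],[-0.575,0.347,0],[-0.575,0.347,0],[-0.575,0.347,0.03],[-0.575,0.347,0.04],[-0.575,0.347,0.04],[-0.575,0.347,0.04]], rotation=[[0.001,-0.001,0],[0.001,-0.001,0],[0.001,-0.001,0],[0.001,-0.001,0],[0.001,-0.001,0],[0.001,-0.001,0],[0.001,-0.001,0],[0.001,-0.001,0],[0.001,-0.001,0]])

```text
t: 6.25
eef_pos: [0.5747, -0.0964, 0.2366]
ee_rot: [-3.139, 0.002, 1.26]
wrist_force: [0.7, 0.9, -1.3]
width: 0.326
```

```bash
python3 - <<'E'
from h import *
s=snapshot('wrist');np.savez('w3.npz',**s);sc=snapshot('scene')
o=go([.576,-.0976,.22],np.radians(71.8));print({k:np.round(o[k],4) for k in('t','eef_pos','ee_rot','wrist_force','moment','width')})
im=cv2.cvtColor(s['color'],cv2.COLOR_RGB2BGR)
a=cv2.resize(im[120:280,220:420],None,fx=3,fy=3)
b=cv2.resize(cv2.cvtColor(sc['color'],cv2.COLOR_RGB2BGR)[100:260,255:321],None,fx=3,fy=3)
cv2.imwrite('pics/w3.png',np.hstack([a,b]));print(a.shape)
print(pix(s,[.576,-.0976,.11]),pix(s,[.576,-.0976,.147]))
E
```

```text
slide [-0.0002  0.0025  0.0339]
rot [-0.0007  0.0009  0.0019]
{'t': np.float64(6.35), 'eef_pos': array([ 0.5749, -0.0971,  0.2369]), 'ee_rot': array([-3.1393e+00,  2.7000e-03,  1.2591e+00]), 'wrist_force': array([-0.257 , -0.6024, -1.3728]), 'moment': array([-0.039 ,  0.0486, -0.0197]), 'width': np.float64(0.3169)}
(480, 600, 3)
[322.78825229 195.55619911] [322.88869053 207.55653829]
```

View pics/w3.png

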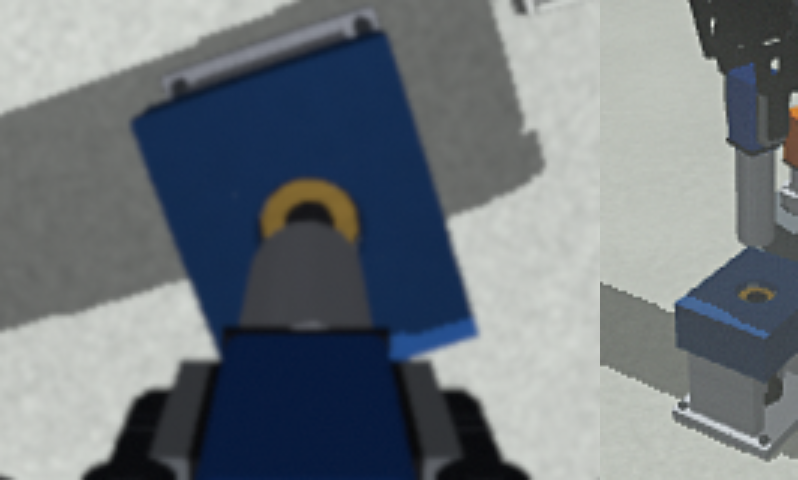

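The rod tip is over the bore: the tip is at about u=322, against 323 for the bore. The drift hangs upright. I'm now descending to just above the mouth.

>>> apply_moves(claw=[1,1,1,1], slide=[[0,0.0025,0.03],[0.001,0.0025,0.06],[0.001,0.0025,0.077],[0.001,0.0025,0.077]], rotation=[[-0.0007,0.001,0.002],[-0.0007,0.001,0.002],[-0.0007,0.001,0.002],[-0.0007,0.001,0.002]])

```text
t: 6.85
eef_pos: [0.5752, -0.0986, 0.1966]
ee_rot: [-3.139, 0.0, 1.25]
wrist_force: [-0.1, 0.3, -2.5]
width: 0.321
```

```bash
python3 - <<'E'
from h import *
o=go([.576,-.0976,.186],np.radians(71.8));print({k:np.round(o[k],4) for k in('t','eef_pos','ee_rot','wrist_force','moment','width')})
s=snapshot('wrist');sc=snapshot('scene');sd=snapshot('side')
f=lambda s:cv2.cvtColor(s['color'],cv2.COLOR_RGB2BGR)
a=cv2.resize(f(s)[160:240,270:370],None,fx=4,fy=4,interpolation=cv2.INTER_CUBIC)
b=cv2.resize(f(sc)[150:230,270:340],None,fx=4,fy=4,interpolation=cv2.INTER_CUBIC)
cv2.imwrite('pics/w4.png',np.hstack([a,b]))
E
```

```text
slide [0.0024 0.0009 0.0211]
rot [-0.001   0.0001 -0.0009]
{'t': np.float64(6.85), 'eef_pos': array([ 0.5752, -0.0986,  0.1966]), 'ee_rot': array([-3.1385e+00,  2.0000e-04,  1.2505e+00]), 'wrist_force': array([-0.065 ,  0.2719, -2.5234]), 'moment': array([ 0.0332, -0.0001, -0.006 ]), 'width': np.float64(0.3207)}
```

View pics/w4.png

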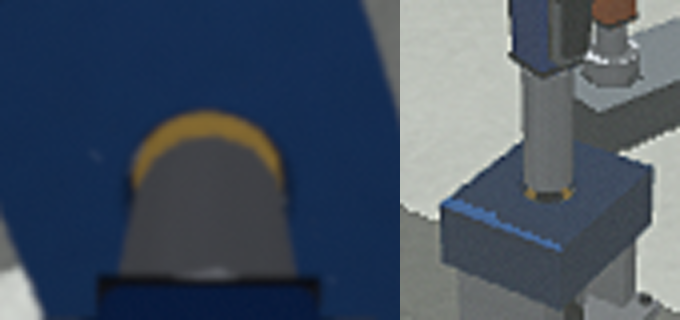

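The rod is centred over the bore in both views, to under 1 mm sideways. I'm going in by small steps.

>>> apply_moves(claw=[1,1,1,1], slide=[[0.0024,0.001,0.004],[0.0024,0.001,0.008],[0.0024,0.001,0.012],[0.0024,0.001,0.013]], rotation=[[-0.001,0,0],[-0.001,0,0],[-0.001,0,0],[-0.001,0,0]])

```text
t: 7.5
eef_pos: [0.5766, -0.0976, 0.1911]
ee_rot: [3.14, 0.0, 1.251]
wrist_force: [0.2, 1.0, -1.8]
width: 0.321
```

>>> apply_moves(claw=[1,1,1], slide=[[0,0,0.004],[0,0,0.007],[0,0,0.008]], rotation=[[0,0,0],[0,0,0],[0,0,0]])

```text
t: 7.88
eef_pos: [0.5768, -0.0976, 0.1873]
ee_rot: [3.139, -0.0, 1.25]
wrist_force: [-0.3, 0.7, -1.2]
width: 0.323
```

>>> apply_moves(claw=[1,1,1,1], slide=[[0,0,0.004],[0,0,0.007],[0,0,0.01],[0,0,0.01]], rotation=[[0,0,0],[0,0,0],[0,0,0],[0,0,0]])

```text
t: 8.38
eef_pos: [0.5769, -0.0974, 0.1833]
ee_rot: [3.139, -0.0, 1.251]
wrist_force: [-3.2, 0.5, 6.8]
width: 0.317
```

>>> apply_moves(claw=[1,1,1,1], slide=[[0,0,0.003],[0,0,0.006],[0,0,0.008],[0,0,0.008]], rotation=[[0,0,0],[0,0,0],[0,0,0],[0,0,0]])

```text
t: 8.88
eef_pos: [0.5769, -0.0974, 0.1794]
ee_rot: [3.138, -0.0, 1.251]
wrist_force: [-3.3, 0.8, 6.5]
width: 0.324
```

>>> apply_moves(claw=[1,1,1,1,1], slide=[[-0.0003,-0.0013,0.004],[-0.0003,-0.0013,0.008],[-0.0003,-0.0013,0.012],[-0.0003,-0.0013,0.016],[-0.0003,-0.0013,0.016]], rotation=[[0,0,0],[0,0,0],[0,0,0],[0,0,0],[0,0,0]])

```text
t: 9.5
eef_pos: [0.5767, -0.0974, 0.1715]
ee_rot: [3.137, -0.0, 1.251]
wrist_force: [-2.2, 1.7, 6.1]
width: 0.318
```

>>> apply_moves(claw=[1,1,1,1,1,1,1,1], slide=[[-0.0003,-0.001,0.004],[-0.0003,-0.001,0.008],[-0.0003,-0.001,0.012],[-0.0003,-0.001,0.016],[-0.0003,-0.001,0.02],[-0.0003,-0.001,0.024],[-0.0003,-0.001,0.028],[-0.0003,-0.001,0.028]], rotation=[[0.001,0,0],[0.001,0,0],[0.001,0,0],[0.001,0,0],[0.001,0,0],[0.001,0,0],[0.001,0,0],[0.001,0,0]])

```text
t: 10.5
eef_pos: [0.5768, -0.0975, 0.158]
ee_rot: [3.139, -0.001, 1.251]
wrist_force: [-0.0, 0.6, 7.9]
width: 0.322
```

Contact came about 11 mm below the mouth, and the spacer slides at about 8 N. I'll check through the window for a rough pad height.

```bash
python3 - <<'E'
from h import *
sc=snapshot('scene');P=cloud(sc);o=get_obs();print(o['eef_pos'],o['wrist_force'],o['effort'].round(2))
f=cv2.cvtColor(sc['color'],cv2.COLOR_RGB2BGR)
a=f[195:255,275:340]
a=np.clip(a.astype(float)*2.2,0,255).astype(np.uint8)
cv2.imwrite('pics/win.png',cv2.resize(a,None,fx=9,fy=9,interpolation=cv2.INTER_CUBIC))
K=sc['mtx'];Rm=rot(sc['orientation'])
for z in(.0753,.07,.045,.035,.025,.02,.012):
    d=(np.array([.576,-.0976,z])-sc['position'])@Rm;p=K@d/d[2];print(z,p[:2].round(1),((p[:2]-[275,195])*9).round())
E
```

```text
[ 0.5767999  -0.09743891  0.15798994] [-0.34024667  0.35571778  6.78394294] [  0.24 -53.62  -4.51 -32.45   0.22  -0.31  -0.  ]
0.0753 [306.9 208.1] [287. 118.]
0.07 [306.9 210. ] [287. 135.]
0.045 [307.  218.6] [288. 212.]
0.035 [307.  221.9] [288. 242.]
0.025 [307.1 225.3] [289. 272.]
0.02 [307.1 226.9] [289. 287.]
0.012 [307.1 229.5] [289. 311.]
```

View pics/win.png

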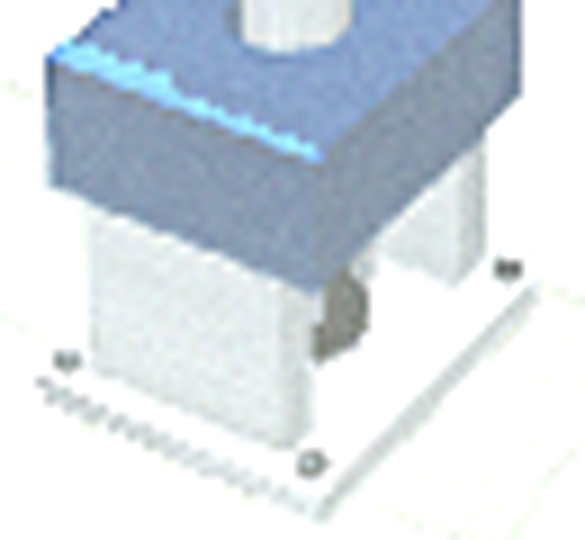

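The window shows only the catch's base disc, around (340,310) in the crop. The block hides the pad, so I'll feel for it. First I'll test the arm's stiffness by backing off a little.

>>> apply_moves(claw=[1,1,1,1,1,1], slide=[[0,0,0.003],[0,0,0.006],[0,0,0.009],[0,0,0.011],[0,0,0.011],[0,0,0.011]], rotation=[[0,0,0],[0,0,0],[0,0,0],[0,0,0],[0,0,0],[0,0,0]])

```text
t: 11.3
eef_pos: [0.5768, -0.0975, 0.1526]
ee_rot: [3.139, -0.001, 1.251]
wrist_force: [-1.3, 0.4, 8.2]
width: 0.317
```

>>> apply_moves(claw=[1,1,1], slide=[[0,0,-0.001],[0,0,-0.001],[0,0,-0.001]], rotation=[[0,0,0],[0,0,0],[0,0,0]])

```text
t: 11.68
eef_pos: [0.5768, -0.0975, 0.1527]
ee_rot: [3.139, -0.001, 1.251]
wrist_force: [-0.1, 0.6, 6.8]
width: 0.318
```

The arm is compliant: backing off 0.5 mm dropped the force by about 1.5 N. Steps of 1.5 mm are therefore safe.

>>> apply_moves(claw=[1,1,1,1], slide=[[0,0,0.002],[0,0,0.004],[0,0,0.004],[0,0,0.004]], rotation=[[0,0,0],[0,0,0],[0,0,0],[0,0,0]])

```text
t: 12.18
eef_pos: [0.5768, -0.0975, 0.1509]
ee_rot: [3.139, -0.001, 1.251]
wrist_force: [-0.6, 0.4, 8.4]
width: 0.322
```

>>> apply_moves(claw=[1,1,1,1], slide=[[0,0,0.0015],[0,0,0.003],[0,0,0.003],[0,0,0.003]], rotation=[[0,0,0],[0,0,0],[0,0,0],[0,0,0]])

```text
t: 12.68
eef_pos: [0.5768, -0.0975, 0.1494]
ee_rot: [3.139, -0.001, 1.251]
wrist_force: [-0.1, 0.5, 8.3]
width: 0.319
```

>>> apply_moves(claw=[1,1,1,1], slide=[[0,0,0.0015],[0,0,0.003],[0,0,0.003],[0,0,0.003]], rotation=[[0,0,0],[0,0,0],[0,0,0],[0,0,0]])

```text
t: 13.18
eef_pos: [0.5768, -0.0975, 0.1479]
ee_rot: [3.139, -0.001, 1.251]
wrist_force: [0.1, 0.6, 8.1]
width: 0.319
```

>>> apply_moves(claw=[1,1,1,1], slide=[[0,0,0.0015],[0,0,0.003],[0,0,0.003],[0,0,0.003]], rotation=[[0,0,0],[0,0,0],[0,0,0],[0,0,0]])

```text
t: 13.68
eef_pos: [0.5768, -0.0975, 0.1464]
ee_rot: [3.139, -0.001, 1.251]
wrist_force: [0.1, 1.4, 8.2]
width: 0.322
```

>>> apply_moves(claw=[1,1,1,1], slide=[[0,0,0.002],[0,0,0.004],[0,0,0.004],[0,0,0.004]], rotation=[[0,0,0],[0,0,0],[0,0,0],[0,0,0]])

```text
t: 14.18
eef_pos: [0.5768, -0.0975, 0.1444]
ee_rot: [3.139, -0.001, 1.251]
wrist_force: [-0.3, 0.5, 8.4]
width: 0.319
```

>>> apply_moves(claw=[1,1,1,1], slide=[[0,0,0.002],[0,0,0.004],[0,0,0.004],[0,0,0.004]], rotation=[[0,0,0],[0,0,0],[0,0,0],[0,0,0]])

```text
t: 14.68
eef_pos: [0.5768, -0.0975, 0.1423]
ee_rot: [3.139, -0.001, 1.251]
wrist_force: [-0.2, 0.5, 8.7]
width: 0.318
```

>>> apply_moves(claw=[1,1,1,1], slide=[[0,0,0.002],[0,0,0.004],[0,0,0.004],[0,0,0.004]], rotation=[[0,0,0],[0,0,0],[0,0,0],[0,0,0]])

```text
t: 15.18
eef_pos: [0.5768, -0.0975, 0.1403]
ee_rot: [3.139, -0.001, 1.251]
wrist_force: [0.7, 0.3, 8.6]
width: 0.321
```

>>> apply_moves(claw=[1,1,1,1], slide=[[0,0,0.002],[0,0,0.004],[0,0,0.004],[0,0,0.004]], rotation=[[0,0,0],[0,0,0],[0,0,0],[0,0,0]])

```text
t: 15.68
eef_pos: [0.5768, -0.0975, 0.1384]
ee_rot: [3.139, -0.001, 1.251]
wrist_force: [0.2, 1.4, 7.5]
width: 0.318
```

>>> apply_moves(claw=[1,1,1,1], slide=[[0,0,0.002],[0,0,0.004],[0,0,0.004],[0,0,0.004]], rotation=[[0,0,0],[0,0,0],[0,0,0],[0,0,0]])

```text
t: 16.18
eef_pos: [0.5768, -0.0975, 0.1363]
ee_rot: [3.139, -0.001, 1.251]
wrist_force: [-0.6, 1.6, 8.0]
width: 0.317
```

>>> apply_moves(claw=[1,1,1,1], slide=[[0,0,0.002],[0,0,0.004],[0,0,0.004],[0,0,0.004]], rotation=[[0,0,0],[0,0,0],[0,0,0],[0,0,0]])

```text
t: 16.68
eef_pos: [0.5768, -0.0975, 0.1343]
ee_rot: [3.139, -0.001, 1.251]
wrist_force: [-1.1, 1.3, 9.0]
width: 0.322
```

>>> apply_moves(claw=[1,1,1,1], slide=[[0,0,0.002],[0,0,0.003],[0,0,0.003],[0,0,0.003]], rotation=[[0,0,0],[0,0,0],[0,0,0],[0,0,0]])

```text
t: 17.18
eef_pos: [0.5768, -0.0975, 0.1328]
ee_rot: [3.139, -0.001, 1.251]
wrist_force: [-0.3, -0.2, 7.4]
width: 0.322
```

>>> apply_moves(claw=[1,1,1,1], slide=[[0,0,0.0015],[0,0,0.003],[0,0,0.003],[0,0,0.003]], rotation=[[0,0,0],[0,0,0],[0,0,0],[0,0,0]])

```text
t: 17.68
eef_pos: [0.5768, -0.0975, 0.1313]
ee_rot: [3.139, -0.001, 1.251]
wrist_force: [-0.6, 0.2, 7.9]
width: 0.318
```

```bash
python3 - <<'E'
from h import *
sc=snapshot('scene');o=get_obs()
f=cv2.cvtColor(sc['color'],cv2.COLOR_RGB2BGR)
a=np.clip(f[140:260,265:345].astype(float)*1.6,0,255).astype(np.uint8)
cv2.imwrite('pics/chk.png',cv2.resize(a,None,fx=5,fy=5,interpolation=cv2.INTER_CUBIC))
K=sc['mtx'];Rm=rot(sc['orientation'])
for z in(.110,.1313-.0828+.074,.1313):
    d=(np.array([.576,-.0976,z])-sc['position'])@Rm;p=K@d/d[2];print(round(z,4),((p[:2]-[265,140])*5).round())
E
```

```text
0.11 [209. 278.]
0.1225 [209. 255.]
0.1313 [208. 238.]
```

View pics/chk.png

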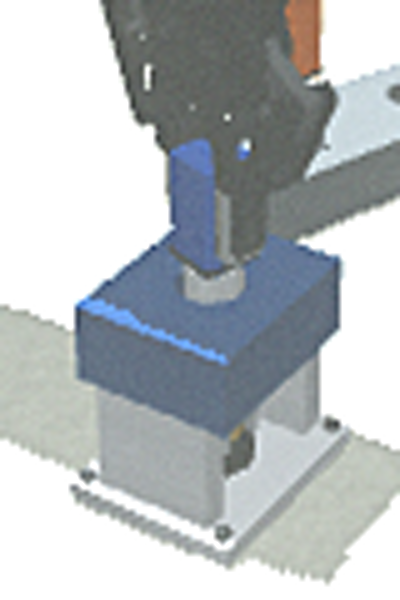

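The handle has come down with the gripper, with about 12 mm of rod still showing, so it hasn't slipped. Brass now shows at the window (238,432), just above the catch's base.

>>> apply_moves(claw=[1,1,1,1], slide=[[0,0,0.0015],[0,0,0.003],[0,0,0.003],[0,0,0.003]], rotation=[[0,0,0],[0,0,0],[0,0,0],[0,0,0]])

```text
t: 18.23
eef_pos: [0.5768, -0.0975, 0.1303]
ee_rot: [3.139, -0.001, 1.251]
wrist_force: [-1.2, 0.2, 11.6]
width: 0.32
```

The force rose to 11.6 N and the travel fell short, so the spacer has landed with about 3.5 N on the pad. I'll press slightly more.

>>> apply_moves(claw=[1,1,1,1], slide=[[0,0,0.001],[0,0,0.0016],[0,0,0.0016],[0,0,0.0016]], rotation=[[0,0,0],[0,0,0],[0,0,0],[0,0,0]])

```text
t: 18.73
eef_pos: [0.5769, -0.0974, 0.1301]
ee_rot: [3.139, -0.001, 1.251]
wrist_force: [-3.7, 1.0, 16.5]
width: 0.319
```

```bash
python3 - <<'E'
from h import *
o=get_obs();print(o['t'],o['eef_pos'],o['wrist_force'])
E
```

```text
18.725 [ 0.57691191 -0.09744348  0.13013925] [-3.74118208  1.04987293 16.53654906]
```

About 8.4 N is on the catch, over the roughly 8 N of sliding resistance, with only 0.2 mm of travel. It's landed, so I'm withdrawing straight up.

>>> apply_moves(claw=[1,1,1,1,1,1,1,1,1], slide=[[0,0,-0.005],[0,0,-0.02],[0,0,-0.05],[0,0,-0.08],[0,0,-0.11],[0,0,-0.14],[0,0,-0.19],[0,0,-0.25],[0,0,-0.25]], rotation=[[0,0,0],[0,0,0],[0,0,0],[0,0,0],[0,0,0],[0,0,0],[0,0,0],[0,0,0],[0,0,0]])

```text
t: 19.85
eef_pos: [0.5771, -0.0975, 0.2558]
ee_rot: [3.137, -0.001, 1.251]
wrist_force: [0.2, 0.2, -1.9]
width: 0.316
```

```bash
python3 - <<'E'
from h import *
o=go([.4994,.2288,.26],1.2566);print({k:np.round(o[k],4) for k in('t','eef_pos','ee_rot','wrist_force','moment','width')})
E
```

```text
slide [ 0.5705 -0.3528 -0.0095]
rot [ 0.0014 -0.0003 -0.0019]
{'t': np.float64(19.85), 'eef_pos': array([ 0.5771, -0.0975,  0.2558]), 'ee_rot': array([ 3.1373e+00, -9.0000e-04,  1.2505e+00]), 'wrist_force': array([ 0.1871,  0.223 , -1.9241]), 'moment': array([-0.0069, -0.0072,  0.0366]), 'width': np.float64(0.3158)}
```

>>> apply_moves(claw=[1,1,1,1,1,1,1,1,1,1], slide=[[0.57,-0.353,-0.01],[0.57,-0.353,-0.01],[0.57,-0.353,-0.01],[0.57,-0.353,-0.01],[0.57,-0.353,-0.01],[0.57,-0.353,-0.01],[0.57,-0.353,-0.01],[0.57,-0.353,-0.01],[0.57,-0.353,-0.01],[0.57,-0.353,-0.01]], rotation=[[0.0014,0,-0.002],[0.0014,0,-0.002],[0.0014,0,-0.002],[0.0014,0,-0.002],[0.0014,0,-0.002],[0.0014,0,-0.002],[0.0014,0,-0.002],[0.0014,0,-0.002],[0.0014,0,-0.002],[0.0014,0,-0.002]])

```text
t: 21.1
eef_pos: [0.4983, 0.2273, 0.2576]
ee_rot: [-3.136, 0.0, 1.255]
wrist_force: [-0.0, 0.8, -1.8]
width: 0.322
```

```bash
python3 - <<'E'
from h import *
s=snapshot('wrist')
o=go([.4994,.2288,.14],1.2566);print({k:np.round(o[k],4) for k in('t','eef_pos','ee_rot','wrist_force','moment','width')})
im=cv2.cvtColor(s['color'],cv2.COLOR_RGB2BGR);a=np.clip(im[120:280,220:420].astype(float)*1.6,0,255).astype(np.uint8)
h=np.clip(cv2.cvtColor(snapshot('scene')['color'],cv2.COLOR_RGB2BGR)[190:260,275:345].astype(float)*1.6,0,255).astype(np.uint8)
cv2.imwrite('pics/w5.png',np.hstack([cv2.resize(a,(500,400)),cv2.resize(h,(300,400))]))
print((pix(s,[.5,.228,.04])-[220,120])*2.5)
E
```

```text
slide [0.003  0.0027 0.2352]
rot [-0.0017  0.     -0.0004]
{'t': np.float64(21.15), 'eef_pos': array([0.4982, 0.2276, 0.2576]), 'ee_rot': array([-3.1363e+00,  1.0000e-04,  1.2553e+00]), 'wrist_force': array([-0.1518,  0.0214, -1.4582]), 'moment': array([ 0.0093, -0.0317,  0.0215]), 'width': np.float64(0.3218)}
[257.28402064 137.22932904]
```

View pics/w5.png

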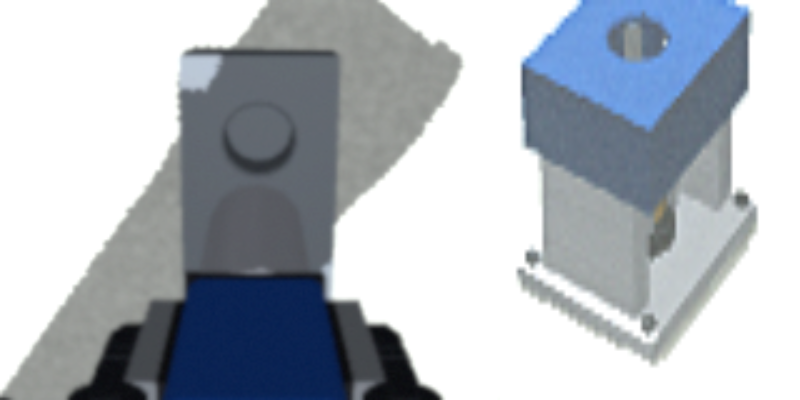

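The bore is empty, with a leaf visible inside and the brass down at the catch. The socket mouth is at (259,137), predicted at (257,137), and the drift hangs in line with it. I'm lowering it.

>>> apply_moves(claw=[1,1,1,1,1], slide=[[0.003,0.003,0.08],[0.003,0.003,0.16],[0.003,0.003,0.22],[0.003,0.003,0.23],[0.003,0.003,0.23]], rotation=[[-0.0017,0,0],[-0.0017,0,0],[-0.0017,0,0],[-0.0017,0,0],[-0.0017,0,0]])

```text
t: 21.82
eef_pos: [0.4996, 0.2298, 0.1435]
ee_rot: [3.141, -0.001, 1.257]
wrist_force: [-0.5, -0.7, -0.6]
width: 0.318
```

```bash
python3 - <<'E'
from h import *
o=go([.4994,.2288,.105],1.2566);print({k:np.round(o[k],4) for k in('t','eef_pos','ee_rot','wrist_force','moment','width')})
E
```

```text
slide [-0.0021  0.0002  0.077 ]
rot [ 0.0001 -0.0002 -0.    ]
{'t': np.float64(21.825), 'eef_pos': array([0.4996, 0.2298, 0.1435]), 'ee_rot': array([ 3.1411e+00, -7.0000e-04,  1.2566e+00]), 'wrist_force': array([-0.5154, -0.7004, -0.5988]), 'moment': array([ 0.0417, -0.017 , -0.0105]), 'width': np.float64(0.3179)}
```

>>> apply_moves(claw=[1,1,1,1,1,1,1], slide=[[-0.002,0,0.015],[-0.002,0,0.03],[-0.002,0,0.045],[-0.002,0,0.06],[-0.002,0,0.075],[-0.002,0,0.08],[-0.002,0,0.08]], rotation=[[0,0,0],[0,0,0],[0,0,0],[0,0,0],[0,0,0],[0,0,0],[0,0,0]])

```text
t: 22.7
eef_pos: [0.4988, 0.2287, 0.1025]
ee_rot: [-3.141, 0.0, 1.257]
wrist_force: [-0.3, -0.3, -2.0]
width: 0.322
```

In the socket with no contact force. It's 10 mm to the floor, so I'm going down gently.

>>> apply_moves(claw=[1,1,1,1,1,1], slide=[[0,0,0.006],[0,0,0.012],[0,0,0.016],[0,0,0.019],[0,0,0.019],[0,0,0.019]], rotation=[[0,0,0],[0,0,0],[0,0,0],[0,0,0],[0,0,0],[0,0,0]])

```text
t: 23.45
eef_pos: [0.4989, 0.2288, 0.0933]
ee_rot: [3.142, -0.0, 1.257]
wrist_force: [-0.7, 0.1, -2.3]
width: 0.32
```

>>> apply_moves(claw=[1,1,1], slide=[[0,0,0.001],[0,0,0.002],[0,0,0.002]], rotation=[[0,0,0],[0,0,0],[0,0,0]])

```text
t: 23.82
eef_pos: [0.4991, 0.2289, 0.0928]
ee_rot: [3.141, -0.0, 1.257]
wrist_force: [-1.4, -0.5, 5.4]
width: 0.317
```

It's on the socket floor. Releasing, then lifting away.

>>> apply_moves(claw=[0,-0.5,-1,-1,-1], slide=[[0,0,-0.001],[0,0,-0.001],[0,0,-0.001],[0,0,-0.001],[0,0,-0.001]], rotation=[[0,0,0],[0,0,0],[0,0,0],[0,0,0],[0,0,0]])

```text
t: 24.45
eef_pos: [0.4989, 0.2287, 0.0927]
ee_rot: [-3.142, -0.0, 1.257]
wrist_force: [-0.1, 0.2, -0.5]
width: 1.001
```

>>> apply_moves(claw=[-1,-1,-1,-1,-1,-1], slide=[[0,0,-0.05],[0,0,-0.15],[0,0,-0.25],[0,0,-0.35],[0,0,-0.35],[0,0,-0.35]], rotation=[[0,0,0],[0,0,0],[0,0,0],[0,0,0],[0,0,0],[0,0,0]])

```text
t: 25.2
eef_pos: [0.4988, 0.2285, 0.2673]
ee_rot: [-3.142, 0.0, 1.257]
wrist_force: [-0.5, -0.5, -1.0]
width: 1.003
```

```bash
python3 - <<'E'
from h import *
o=get_obs();print({k:np.round(o[k],4) for k in('t','eef_pos','ee_rot','wrist_force','width')})
f=lambda n:cv2.cvtColor(snapshot(n)['color'],cv2.COLOR_RGB2BGR)
a=f('scene')[100:260,260:440];b=f('wrist')[100:260,220:400]
cv2.imwrite('pics/end.png',cv2.resize(np.hstack([a,b]),None,fx=2.2,fy=2.2,interpolation=cv2.INTER_CUBIC))
E
```

```text
{'t': np.float64(25.2), 'eef_pos': array([0.4988, 0.2285, 0.2673]), 'ee_rot': array([-3.1416e+00,  3.0000e-04,  1.2567e+00]), 'wrist_force': array([-0.5115, -0.5075, -0.9641]), 'width': np.float64(1.0031)}
```

View pics/end.png

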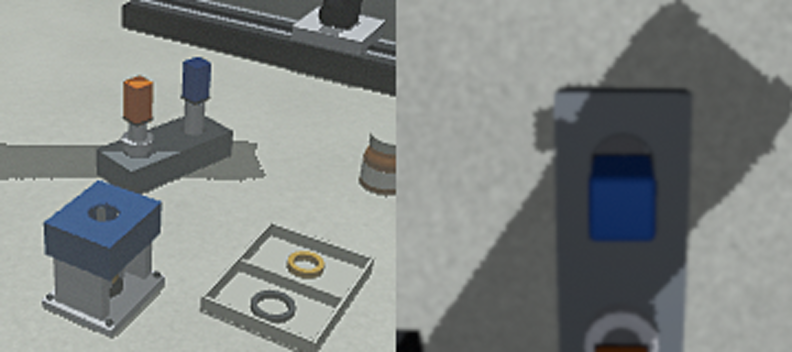

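The blue drift stands upright in its socket at (197,100). The bore at (104,212) is empty, and the orange drift and the rings are undisturbed. Handing in.

```bash
python3 -c "
from rig import sign_off;print(sign_off())"
```

```text
the job is handed in; nothing more can be done
None
```

The spacer is out of the bore and resting on the catch, the blue drift is back in its stand, and the job was handed in at about 25 s.

- **Pushing:** The drift entered the bore without any contact force on the holder. The spacer then slid down at a steady wrist reading of about 8 N.
- **Landing:** With the spacer's underside about 25 mm above the table, the reading rose to 16.5 N with almost no further travel. That is about 8.4 N on the catch above the sliding resistance. It is inferred from the wrist force, because the holder block hid the pad from view.
- **Side force:** I noted up to about 3.7 N sideways on the drift while it was inside the bore, probably from light contact with the wall or leaves.
- **Last checks:** The bore is empty, with brass last seen at the catch just after I withdrew. The blue drift stands upright in its own socket with the gripper open and clear above it. The orange drift, the rings and the jar look undisturbed; the bottle, lens tube and screwdriver were outside the last picture. No check failed.

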